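Build the sauce-pot tower

TASK

Put the stacking sauce-pot tower together on its steel base, one piece at a time from the bottom up: the red pot into the base, the yellow pot into the red one, the blue pot into the yellow one, and last the wooden lid on the blue pot, each set fully home and upright. The black pot belongs to another set: leave it, the spoons and the matchbox where they are.

Things in the scene. Friction and masses are not known exactly. Their poses are not given: they have to be found in the camera images.
- red_pot_mid (a point): Red round open-topped plastic pot, 66 mm tall, standing upright. Lowest 10 mm: a foot tapering from 36 mm diameter at the bottom to 45 mm; above it straight, 56 mm outside, 49 mm inside. The foot of the next piece drops 10 mm into the mouth until its shoulder rests on the rim. This point is on its axis, half-way up (33 mm above its bottom); z is up along the axis. Loose, light. 
- yellow_pot_mid (a point): Yellow round open-topped plastic pot, 58 mm tall, standing upright. Lowest 10 mm: a foot tapering from 36 mm diameter at the bottom to 45 mm; above it straight, 56 mm outside, 49 mm inside. The foot of the next piece drops 10 mm into the mouth until its shoulder rests on the rim. This point is on its axis, half-way up (29 mm above its bottom); z is up along the axis. Loose, light. 
- blue_pot_mid (a point): Blue round open-topped plastic pot, 50 mm tall, standing upright. Lowest 10 mm: a foot tapering from 36 mm diameter at the bottom to 45 mm; above it straight, 56 mm outside, 49 mm inside. The foot of the next piece drops 10 mm into the mouth until its shoulder rests on the rim. This point is on its axis, half-way up (25 mm above its bottom); z is up along the axis. Loose, light. 
- lid_knob (a point): Lid of pale wood with a dark wooden knob, standing upright, 37 mm tall overall: a foot 10 mm high tapering from 36 mm diameter at the bottom to 45 mm, a disc 57 mm in diameter and 5 mm thick, and on it an upright round knob 22 mm in diameter and 22 mm high. This point is the middle of the knob, on the axis, 26 mm above the lid's bottom; z is up along the axis. Loose. Grip it by the knob.
- base_seat (a point): Round steel base, fixed to the worktop: a bright flange 84 mm in diameter and 5 mm thick carrying a dark collar 64 mm in outside diameter, 49 mm inside, whose rim is 18 mm above the worktop. A pot's foot drops 10 mm into the collar until its shoulder rests on the rim. This point is the centre of the collar's mouth, level with its rim; z is up.
- black_pot_mid (a point): Black round open-topped plastic pot, 58 mm tall, standing upright. Lowest 10 mm: a foot tapering from 36 mm diameter at the bottom to 45 mm; above it straight, 56 mm outside, 49 mm inside. The foot of the next piece drops 10 mm into the mouth until its shoulder rests on the rim. This point is on its axis, half-way up (29 mm above its bottom); z is up along the axis. Loose, light. Not part of the job.
- spoon: Metal spoon lying flat, 191 x 38 x 13 mm, a bystander. Origin at the centre of its underside, x along its length.
- teaspoon: Metal teaspoon lying flat, 132 x 26 x 9 mm, a bystander. Origin at the centre of its underside, x along its length.
- matchbox: Red matchbox lying flat, 56 x 36 x 16 mm, a bystander. Origin at the centre of its underside, x along its length.
There are look-alikes about, which are no part of the job. Of the things like the part that bears blue_pot_mid, leave any that is green; of the rest the larger one is meant.

How it is judged:
By the outcome, as a careful person would: the job done as asked, in the order asked, and still so for the second after the job is handed in, with the robot touching nothing.
It also fails if it takes over 136 s, if anything falls off the work surface, if the arm or the gripper's body presses on something with over 40 N, if the wrist force passes 120 N, or if a joint passes its speed limit or range.

ROBOT

A 7-joint arm with a two-finger parallel gripper is mounted at the origin on a cart in front of the work surface, level with it; the furniture and walls round the work are solid. World frame = base frame: x ahead of the robot, y to its left, z up, the work surface at z = 0. Lengths are in m, angles in degrees, forces in N, time in s.
With the tool pointing down it reaches from about 0.425 to 0.875 m from the base axis. Payload 9.9 kg.
Tool frame: the origin (TCP) lies on the centre line of the jaws, within the pads' length; the fingertips stand tips_ahead ahead of it and the grasp point (between the pads) lies 6 mm ahead of it (tips_ahead is the distance from the TCP to the fingertips, in m); z points along the fingers, y is the line along which they close (so a half turn about z gives the same grasp; the last joint's range is limited). The gripper opens to 85 mm and grips with 20 to 120 N. Pads are 22 mm wide; open, the fingers measure 114 mm over their backs; the gripper's body (76 mm by 85 mm) begins 54 mm behind the grasp point. The pads swing forward as they close: fully open they stand 13 mm farther back than shut.
Start: joints at [68.938, 32.985, 1.427, 82.34, -0.859, 64.687, -3.237], TCP at [0.189, -0.648, 0.256] pointing down, gripper open.
Joint ranges: [-157.87, 157.87], [-19.46, 123.44], [-87.15, 90], [11.01, 140.99], [-62.26, 242.26], [9.8, 113.94], [-161.44, 161.44]. Speed limits (degrees/s): [127.2, 127.2, 172.46, 172.46, 180, 180, 180].

INTERFACE

Orientations are given as [roll, pitch, yaw] about the fixed x, y, z axes, in that order (R = Rz(yaw) Ry(pitch) Rx(roll)).
In Python, from plant import read_state, grab_frame, job_done, tips_ahead gives the robot as it stands.
- The arm moves only by the tool send_rows, never from a script. Its argument "increments" is a list of rows, each an object with "xyz": the shift along the tool's x, y, z in units of 25 mm (1.0 is 25 mm), a list of three; "twist": the turn about the tool's z in units of 6 degrees (1.0 is 6 degrees). In form: [{"xyz": [tx, ty, tz], "twist": twist}, ...]. A call has 1 to 12 rows; each row shifts and turns the commanded pose from where the row before left it, along the tool's axes as they then stand; what a row does not reach is not made up. A row lasts 1/12 s, in which the tool goes at most 41.7 mm and 7.16 degrees, less where a joint would pass 70% of its speed; a pose out of reach is approached as far as the arm can. A call is refused whole if a number of a shift passes 1 or a number of a turn 1, either way. A call with a gripper value outside its range is refused whole. "gripper" is the gripper command: -1 is shut, 1 is fully open, values between are in proportion, set as the call begins (left out, the last holds). The fingers move at their own pace and stop on an object; "force" is the grip in N (left out, the last holds). Time passes only in rows, so rows that do not move let the fingers close. It gives the time, the measured TCP pose, the force, the opening and the grip force at its end, in the units of the state.
- read_state(): the state, without advancing time (a new reading comes with each control period).
- grab_frame(name): name is "side" or "top" or "wrist"; returns a dict with "img" (400x640x3 uint8, red, green, blue), "depth" (400x640 float32, m along the optical axis (not along the pixel's ray), 0 where there is no reading), "fx", "fy", "cx", "cy" (pixels), "R" (3x3) and "t" (3): a world point X has camera coordinates R X + t. Camera axes: x right, y down, z forward; pixel columns grow to the right and rows downward; lengths in m; the calibration is good to about 2 mm. A picture is of the moment at which its call begins.
- job_done(): hands the job in; it is judged then, once.
The state is a dict: "time_s": time; "joint_pos": joint angles; "joint_vel": joint speeds; "tau": joint torques, N m; "ee_pos": TCP position; "ee_rot": TCP orientation; "wrist_force": force on the tool from outside, world axes, zero at the start; "ft_torque": the same for the moment, N m; "width": finger opening in m; "finger_force": force on a finger pad.
Only numpy, scipy, OpenCV 4.12 (cv2) and the standard library are available. Lean on these libraries where they do the work, as an engineer would, in place of code of your own. Each camera call takes 0.05 s, during which the arm holds its last target. There are 200 camera calls.

## Working session

There is one attempt and no reset: what is moved stays moved. The work goes in short steps, Python scripts to look and compute and a tool call to move; the robot and the scene stay as the last step left them, time stands still between calls to the robot, and variables do not carry over. Pictures are saved under pics/ and viewed, at most 14 in all, crops included, and the job is handed in when it is done.

Besides the shell and the picture viewer there is one more tool, called as name([rows], argument=value, ...), one row to a line, values as JSON. send_rows: Moves the arm, as the interface text tells. Its arguments: {"type":"object","properties":{"increments":{"type":"array","items":{"type":"object","properties":{"xyz":{"type":"array","items":{"type":"number"}},"twist":{"type":"number"}}}},"gripper":{"type":"number"},"force":{"type":"number"}},"required":["increments"]}

```bash
mkdir -p pics; ls
python3 - <<'E'
from plant import *
import cv2
s=read_state();print({k:s[k] for k in('time_s','ee_pos','ee_rot','width')},tips_ahead)
import numpy as np
a=[]
for n in('top','side'):
    f=grab_frame(n);cv2.imwrite(f'pics/{n}0.png',f['img'][:,:,::-1]);np.savez(f'{n}0.npz',**f);print(n,f['R'],f['t'],f['fx'])
E
```

```text
pics
{'time_s': 0.0, 'ee_pos': array([ 0.18889563, -0.64759446,  0.25543723]), 'ee_rot': array([-1.79904076e+02,  2.98675839e-03,  1.62602095e+01]), 'width': 0.08543284061519711} 0.025
top [[ 0.01923592 -0.99928812 -0.03245355]
 [-0.98167762 -0.01272232 -0.19012418]
 [ 0.18957595  0.03551614 -0.9812235 ]] [0.07248405 0.53799501 1.03957372] 470.0482789312219
side [[ 0.99860473  0.05274675 -0.00252353]
 [ 0.0275951  -0.56198282 -0.82668847]
 [-0.0450233   0.82546538 -0.56265425]] [-0.56687647  0.07379191  1.13282868] 457.3889042226847
```

View pics/top0.png

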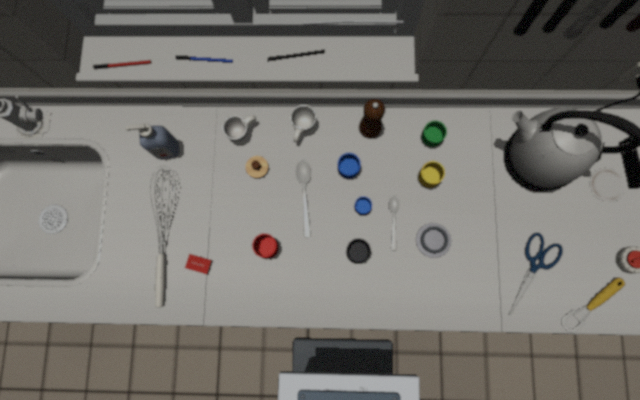

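View pics/side0.png

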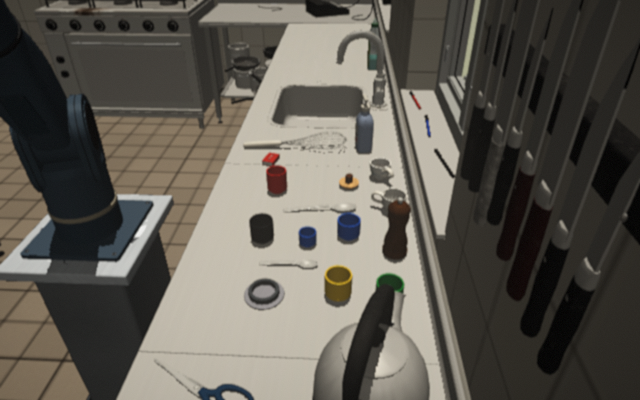

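The top view shows red at (265,246), yellow (431,175), large blue (349,166), lid (257,167), base (433,240), black (358,251), small blue (363,206) and green (433,133). I'll find the positions from depth by fitting the rims.

```bash
cat > h.py <<'E'
import numpy as np, cv2
def cloud(f):
    v,u=np.mgrid[:400,:640]; d=f['depth']
    P=np.stack([(u-f['cx'])/f['fx']*d,(v-f['cy'])/f['fy']*d,d],-1)
    W=(P-f['t'])@f['R']; W[d<=0]=np.nan
    return W
def circ(W,c,zlo,zhi,r=.045):
    m=(np.hypot(W[...,0]-c[0],W[...,1]-c[1])<r)&(W[...,2]>zlo)&(W[...,2]<zhi)
    p=W[m]
    if len(p)<5: return None,len(p),0
    (x,y),R=cv2.minEnclosingCircle(p[:,:2].astype(np.float32))
    return (round(x,4),round(y,4),round(R,4)),len(p),round(float(np.median(p[:,2])),4)
E
python3 - <<'E'
from h import *
f=np.load('top0.npz');W=cloud(f); g=np.load('side0.npz');V=cloud(g)
for n,(u,v),h in [('red',(265,246),.066),('yel',(431,175),.058),('blue',(349,166),.05),('small',(363,206),.04),('lid',(257,167),.015),('knob',(257,167),.037),('base',(433,240),.018),('black',(358,251),.058),('green',(433,133),.05)]:
    # intersect pixel ray with plane z=h
    d=f['R'].T@np.array([(u-f['cx'])/f['fx'],(v-f['cy'])/f['fy'],1]);o=-f['R'].T@f['t'];c=(o+d*(h-o[2])/d[2])
    w=W[v-14:v+15,u-14:u+15,2]
    print(n,c.round(3),'zmax',np.nanpercentile(w,[50,95,99]).round(3),circ(W,c,h-.008,h+.008),circ(V,c,h-.008,h+.008))
E
```

```text
red [0.433 0.194 0.066] zmax [0.011 0.065 0.067] ((0.4359, 0.1974, 0.028), 131, 0.0641) ((0.4363, 0.1945, 0.0306), 119, 0.0629)
yel [ 0.605 -0.185  0.058] zmax [0.013 0.058 0.06 ] ((0.6128, -0.1898, 0.0284), 139, 0.0564) ((0.6129, -0.192, 0.0297), 221, 0.0556)
blue [0.626 0.004 0.05 ] zmax [0.011 0.049 0.051] ((0.6335, 0.0055, 0.0282), 128, 0.0478) ((0.6356, 0.0032, 0.0305), 167, 0.0473)
small [ 0.533 -0.029  0.04 ] zmax [0.    0.035 0.038] ((0.5372, -0.0291, 0.0213), 71, 0.0358) ((0.54, -0.0313, 0.0231), 80, 0.0356)
lid [0.631 0.228 0.015] zmax [0.003 0.035 0.038] ((0.6344, 0.2307, 0.0291), 335, 0.014) ((0.6338, 0.2282, 0.0294), 160, 0.0139)
knob [0.625 0.225 0.037] zmax [0.003 0.035 0.038] ((0.6343, 0.2312, 0.0114), 66, 0.036) ((0.6329, 0.227, 0.0119), 36, 0.0345)
base [ 0.458 -0.194  0.018] zmax [0.005 0.019 0.02 ] ((0.4589, -0.1951, 0.0342), 260, 0.0164) ((0.4602, -0.2003, 0.0328), 334, 0.0162)
black [ 0.426 -0.017  0.058] zmax [0.011 0.058 0.059] ((0.4282, -0.0173, 0.0279), 125, 0.0566) ((0.429, -0.0199, 0.0295), 156, 0.0553)
green [ 0.71  -0.195  0.05 ] zmax [0.013 0.049 0.052] ((0.7158, -0.1989, 0.0285), 139, 0.0479) ((0.7159, -0.2014, 0.0283), 151, 0.048)
```

Positions from the two cameras agree to within about 3 mm. The route to red goes around the kettle, with yaw at 0 so the tool axes are x, −y, −z.

send_rows([
  {"xyz":[0,0,0],"twist":0.9},
  {"xyz":[0,0,0],"twist":0.9},
  {"xyz":[0,0,0],"twist":0.9},
  {"xyz":[0.7,-1,0],"twist":0},
  {"xyz":[0.7,-1,0],"twist":0},
  {"xyz":[0.7,-1,0],"twist":0},
  {"xyz":[0.7,-1,0],"twist":0},
  {"xyz":[0.7,-1,0],"twist":0},
  {"xyz":[0.7,-1,0],"twist":0},
  {"xyz":[0.7,-1,0],"twist":0},
  {"xyz":[0.7,-1,0],"twist":0},
  {"xyz":[0.7,-1,0],"twist":0},
], gripper=1, force=30)

```text
time_s: 1.1
ee_pos: [0.3468, -0.4214, 0.2561]
ee_rot: [-180.0, 0.0, 0.1]
wrist_force: [0.0, 0.0, -0.7]
width: 0.0852
finger_force: 0.0
```

send_rows([
  {"xyz":[0.5,-1,0]},
  {"xyz":[0.5,-1,0]},
  {"xyz":[0.5,-1,0]},
  {"xyz":[0.5,-1,0]},
  {"xyz":[0.5,-1,0]},
  {"xyz":[0.5,-1,0]},
  {"xyz":[0.5,-1,0]},
  {"xyz":[0.5,-1,0]},
  {"xyz":[0,-1,0]},
  {"xyz":[0,0,0]},
])

```text
$.increments[0]: bad value
```

Run:
```python
from plant import *
from h import *
s=read_state();print(s['ee_pos'],s['ee_rot'],s['joint_pos'])
f=grab_frame('wrist');cv2.imwrite('pics/w1.png',f['img'][:,:,::-1])
W=cloud(f);print(f['R'],-f['R'].T@f['t'])
print(circ(W,(.459,-.197),.012,.025),circ(W,(.613,-.19),.05,.066))
```

```text
[ 0.34680293 -0.4213642   0.25606145] [-1.79977027e+02  2.10717067e-02  6.35858483e-02] [ 42.75439321  22.03744703   4.08011797 102.18724805  -1.84875885
  55.87086542 -42.36076202]
[[ 1.91659241e-03 -9.99997997e-01  5.76149050e-04]
 [-9.47904097e-01 -1.63321584e-03  3.18551651e-01]
 [-3.18550073e-01 -1.15666772e-03 -9.47905329e-01]] [ 0.42852853 -0.42020456  0.37308661]
((0.46, -0.1991, 0.0322), 1364, 0.0167) (None, 0, 0)
```

View pics/w1.png

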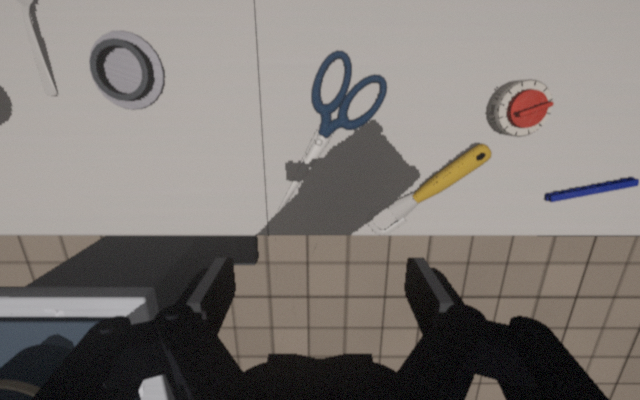

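The wrist view shows the base at about (127,70), R 32 mm as expected, and the scissors and corkscrew in the foreground. Each row needs an explicit twist, so I'm resending.

send_rows([
  {"xyz":[0.5,-1,0],"twist":0},
  {"xyz":[0.5,-1,0],"twist":0},
  {"xyz":[0.5,-1,0],"twist":0},
  {"xyz":[0.5,-1,0],"twist":0},
  {"xyz":[0.5,-1,0],"twist":0},
  {"xyz":[0.5,-1,0],"twist":0},
  {"xyz":[0.5,-1,0],"twist":0},
  {"xyz":[0.5,-1,0],"twist":0},
  {"xyz":[0,-1,0],"twist":0},
  {"xyz":[0,0,0],"twist":0},
])

```text
time_s: 1.98
ee_pos: [0.4468, -0.1926, 0.256]
ee_rot: [-179.8, 0.0, 0.4]
wrist_force: [-0.0, 0.2, 0.2]
width: 0.0856
finger_force: 0.0
```

Run:
```python
from plant import *
from h import *
s=read_state();print(s['ee_pos'],s['ee_rot'],s['joint_pos'])
f=grab_frame('wrist');cv2.imwrite('pics/w2.png',f['img'][:,:,::-1])
W=cloud(f)
print(circ(W,(.459,-.197),.012,.025),circ(W,(.459,-.197),.002,.008,.055),circ(W,(.613,-.19),.05,.066))
```

```text
[ 0.4468114  -0.19263498  0.25597728] [-1.79847605e+02  3.43189310e-02  4.19280077e-01] [ 1.80765497e+01  1.70994589e+01 -2.45950694e-01  1.09970861e+02
 -7.71842647e-02  5.30101963e+01 -7.16928624e+01]
((0.4603, -0.1987, 0.0319), 923, 0.017) ((0.4604, -0.1988, 0.0419), 2464, 0.0043) ((0.6102, -0.1905, 0.0278), 461, 0.0569)
```

send_rows([
  {"xyz":[0,-1,0],"twist":0},
  {"xyz":[0,-1,0],"twist":0},
  {"xyz":[0,-1,0],"twist":0},
  {"xyz":[0,-1,0],"twist":0},
  {"xyz":[0,-1,0],"twist":0},
  {"xyz":[0,-1,0],"twist":0},
  {"xyz":[0,-1,0],"twist":0},
  {"xyz":[0,-1,0],"twist":0},
  {"xyz":[0,-1,0],"twist":0},
  {"xyz":[0,-1,0],"twist":0},
  {"xyz":[0,-1,0],"twist":0},
  {"xyz":[0,-1,0],"twist":0},
])

```text
time_s: 3.03
ee_pos: [0.446, 0.1023, 0.2563]
ee_rot: [180.0, -0.0, -0.0]
wrist_force: [0.7, 0.7, 0.2]
width: 0.0857
finger_force: 0.0
```

send_rows([
  {"xyz":[-0.15,-1,0.5],"twist":0},
  {"xyz":[-0.15,-1,0.5],"twist":0},
  {"xyz":[-0.15,-1,0.5],"twist":0},
  {"xyz":[0,-0.5,0.5],"twist":0},
  {"xyz":[0,0,0],"twist":0},
  {"xyz":[0,0,0],"twist":0},
])

```text
time_s: 3.53
ee_pos: [0.4344, 0.1891, 0.2057]
ee_rot: [179.9, 0.1, 0.1]
wrist_force: [0.4, 0.7, 0.3]
width: 0.0855
finger_force: 0.0
```

Run:
```python
from plant import *
from h import *
s=read_state();print(s['ee_pos'],s['ee_rot'],s['joint_pos'])
f=grab_frame('wrist');cv2.imwrite('pics/w3.png',f['img'][:,:,::-1])
W=cloud(f)
print(circ(W,(.436,.196),.058,.074),circ(W,(.634,.229),.03,.044,.02),circ(W,(.634,.229),.01,.02),circ(W,(.635,.004),.042,.058))
```

```text
[0.4344098  0.18906015 0.20571682] [1.79933218e+02 8.55061752e-02 7.98535214e-02] [ -21.90287376   19.71960146   -9.76763841  115.47316645    4.63994802
   45.27339046 -124.30292875]
((0.4356, 0.1968, 0.0281), 867, 0.0648) (None, 0, 0) (None, 0, 0) (None, 0, 0)
```

View pics/w3.png

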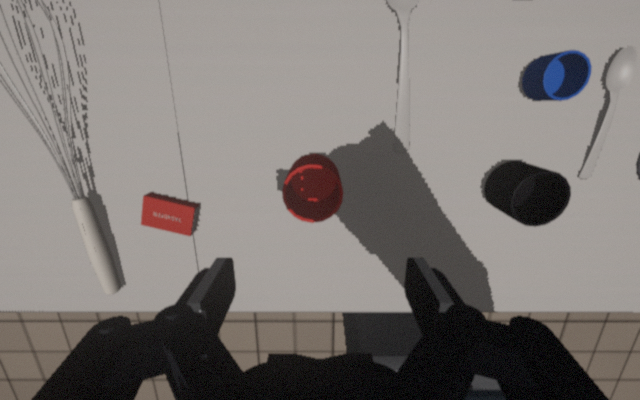

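Red is centred at (313,187) between the jaws, with the matchbox clear on the left. Descending to grasp it.

send_rows([
  {"xyz":[0.05,-0.31,0.5],"twist":0},
  {"xyz":[0,0,1],"twist":0},
  {"xyz":[0,0,1],"twist":0},
  {"xyz":[0,0,1],"twist":0},
  {"xyz":[0,0,1],"twist":0},
  {"xyz":[0,0,0.8],"twist":0},
  {"xyz":[0,0,0.5],"twist":0},
  {"xyz":[0,0,0.3],"twist":0},
  {"xyz":[0,0,0],"twist":0},
])

```text
time_s: 4.33
ee_pos: [0.4359, 0.1961, 0.0531]
ee_rot: [179.9, 0.0, -0.0]
wrist_force: [-0.2, -0.0, -0.1]
width: 0.0854
finger_force: 0.0
```

send_rows([
  {"xyz":[0,0,0],"twist":0},
  {"xyz":[0,0,0],"twist":0},
  {"xyz":[0,0,0],"twist":0},
  {"xyz":[0,0,0],"twist":0},
  {"xyz":[0,0,0],"twist":0},
  {"xyz":[0,0,0],"twist":0},
  {"xyz":[0,0,0],"twist":0},
  {"xyz":[0,0,0],"twist":0},
  {"xyz":[0,0,0],"twist":0},
  {"xyz":[0,0,0],"twist":0},
], gripper=-1, force=25)

```text
time_s: 5.17
ee_pos: [0.4364, 0.1975, 0.0551]
ee_rot: [-180.0, -0.1, 0.0]
wrist_force: [-0.8, -1.7, 5.1]
width: 0.0563
finger_force: 25.4
```

send_rows([
  {"xyz":[0,0,-0.3],"twist":0},
  {"xyz":[0,0,-0.7],"twist":0},
  {"xyz":[0,0,-1],"twist":0},
  {"xyz":[0,0,-1],"twist":0},
  {"xyz":[0,0,-1],"twist":0},
  {"xyz":[0,0,-1],"twist":0},
  {"xyz":[0,0,-1],"twist":0},
  {"xyz":[0,0,0],"twist":0},
])

```text
time_s: 5.83
ee_pos: [0.4373, 0.1985, 0.2091]
ee_rot: [-179.8, -0.4, 0.1]
wrist_force: [0.3, 0.2, -1.3]
width: 0.0563
finger_force: 27.1
```

send_rows([
  {"xyz":[0.1,0.5,0],"twist":0},
  {"xyz":[0.1,1,0],"twist":0},
  {"xyz":[0.1,1,0],"twist":0},
  {"xyz":[0.1,1,0],"twist":0},
  {"xyz":[0.1,1,0],"twist":0},
  {"xyz":[0.1,1,0],"twist":0},
  {"xyz":[0.1,1,0],"twist":0},
  {"xyz":[0.1,1,0],"twist":0},
  {"xyz":[0.1,1,0],"twist":0},
  {"xyz":[0,1,0],"twist":0},
  {"xyz":[0,1,0],"twist":0},
  {"xyz":[0,1,0],"twist":0},
])

```text
time_s: 6.83
ee_pos: [0.458, -0.0911, 0.2043]
ee_rot: [-180.0, -0.0, 0.1]
wrist_force: [0.9, 0.4, -0.8]
width: 0.056
finger_force: 27.1
```

send_rows([
  {"xyz":[0,1,0],"twist":0},
  {"xyz":[0,1,0],"twist":0},
  {"xyz":[0,1,0],"twist":0},
  {"xyz":[0,1,0.3],"twist":0},
  {"xyz":[0,0.5,0.5],"twist":0},
  {"xyz":[0,0,0.7],"twist":0},
  {"xyz":[0,0,0.5],"twist":0},
  {"xyz":[0,0,0],"twist":0},
  {"xyz":[0,0,0],"twist":0},
])

```text
time_s: 7.58
ee_pos: [0.4581, -0.2023, 0.1539]
ee_rot: [-180.0, 0.1, 0.1]
wrist_force: [0.6, -0.1, -0.8]
width: 0.0564
finger_force: 27.1
```

```bash
cat >> h.py <<'E'
def held(W,s,h,top=.012):
    e=s['ee_pos']; return circ(W,e,e[2]+top-.008,e[2]+top+.01)
E
python3 - <<'E'
from plant import *
from h import *
s=read_state();print(s['ee_pos'],s['ee_rot'])
f=grab_frame('wrist');cv2.imwrite('pics/w4.png',f['img'][:,:,::-1])
W=cloud(f);e=s['ee_pos']
for lo in(-.05,-.03,-.01,0,.005,.01,.015):print(lo,circ(W,e,e[2]+lo,e[2]+lo+.005,.04))
E
```

```text
[ 0.45805909 -0.20227121  0.15387395] [-1.79969221e+02  6.59547401e-02  6.63613643e-02]
-0.05 ((0.4724, -0.1993, 0.023), 34, 0.1082)
-0.03 ((0.4589, -0.2014, 0.0273), 770, 0.1265)
-0.01 ((0.465, -0.2023, 0.0395), 1475, 0.1465)
0 ((0.4649, -0.2023, 0.0394), 1825, 0.1565)
0.005 ((0.4649, -0.2022, 0.0394), 3029, 0.1624)
0.01 ((0.4656, -0.2022, 0.0393), 2052, 0.1645)
0.015 ((0.4701, -0.2021, 0.0379), 717, 0.1702)
```

View pics/w4.png

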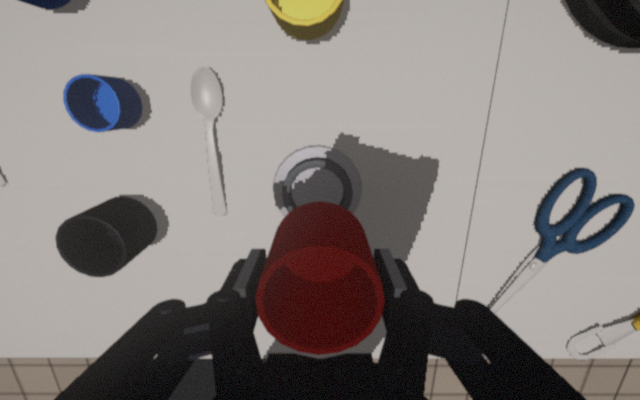

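Red is held centred (320,300), with the base collar visible at (320,185) behind it. I'll correct by about 3 mm and lower.

send_rows([
  {"xyz":[0.1,-0.14,0.5],"twist":0},
  {"xyz":[0,0,0.8],"twist":0},
  {"xyz":[0,0,0.8],"twist":0},
  {"xyz":[0,0,0.5],"twist":0},
  {"xyz":[0,0,0.3],"twist":0},
  {"xyz":[0,0,0.1],"twist":0},
  {"xyz":[0,0,0.1],"twist":0},
  {"xyz":[0,0,0.1],"twist":0},
  {"xyz":[0,0,0.1],"twist":0},
  {"xyz":[0,0,0.1],"twist":0},
  {"xyz":[0,0,0.1],"twist":0},
  {"xyz":[0,0,0],"twist":0},
])

```text
time_s: 8.63
ee_pos: [0.461, -0.199, 0.0661]
ee_rot: [-180.0, 0.0, 0.1]
wrist_force: [0.5, 0.3, -0.6]
width: 0.0564
finger_force: 27.1
```

send_rows([
  {"xyz":[0,0,0.05],"twist":0},
  {"xyz":[0,0,0.05],"twist":0},
  {"xyz":[0,0,0.05],"twist":0},
  {"xyz":[0,0,0.05],"twist":0},
  {"xyz":[0,0,0],"twist":0},
  {"xyz":[0,0,0],"twist":0},
])

```text
time_s: 9.13
ee_pos: [0.4612, -0.1992, 0.0628]
ee_rot: [180.0, -0.1, 0.0]
wrist_force: [-4.4, 2.2, 22.9]
width: 0.0563
finger_force: 28.8
```

send_rows([
  {"xyz":[0,0,-0.05],"twist":0},
  {"xyz":[0,0,0],"twist":0},
  {"xyz":[0,0,0],"twist":0},
  {"xyz":[0,0,0],"twist":0},
  {"xyz":[0,0,0],"twist":0},
  {"xyz":[0,0,0],"twist":0},
  {"xyz":[0,0,0],"twist":0},
  {"xyz":[0,0,0],"twist":0},
], gripper=1)

```text
time_s: 9.8
ee_pos: [0.461, -0.199, 0.0624]
ee_rot: [-180.0, 0.0, 0.1]
wrist_force: [0.3, 0.3, 0.0]
width: 0.0853
finger_force: 0.0
```

send_rows([
  {"xyz":[0,0,-0.3],"twist":0},
  {"xyz":[0,0,-0.7],"twist":0},
  {"xyz":[0,0,-1],"twist":0},
  {"xyz":[0,0,-1],"twist":0},
  {"xyz":[0,0,-1],"twist":0},
  {"xyz":[0,0,-1],"twist":0},
  {"xyz":[0,0,-1],"twist":0},
  {"xyz":[0,0,0],"twist":0},
  {"xyz":[0,0,0],"twist":0},
])

```text
time_s: 10.55
ee_pos: [0.4616, -0.1992, 0.2143]
ee_rot: [179.9, -0.2, 0.1]
wrist_force: [-0.3, -0.6, -0.0]
width: 0.0855
finger_force: 0.0
```

Run:
```python
from plant import *
from h import *
s=read_state();print(s['ee_pos'],s['ee_rot'])
f=grab_frame('wrist');cv2.imwrite('pics/w5.png',f['img'][:,:,::-1])
W=cloud(f)
print(circ(W,(.4605,-.199),.066,.082),circ(W,(.611,-.191),.05,.066))
m=(np.hypot(W[...,0]-.4605,W[...,1]+.199)<.04)&(W[...,2]>.067)&(W[...,2]<.08);p=W[m];A=np.c_[p[:,:2]-[.4605,-.199],np.ones(len(p))];print('tilt',np.linalg.lstsq(A,p[:,2],rcond=None)[0])
```

```text
[ 0.46161489 -0.1991743   0.21430742] [ 1.79937505e+02 -1.84144628e-01  5.04741746e-02]
((0.4604, -0.198, 0.0282), 862, 0.0728) ((0.6119, -0.1907, 0.0278), 654, 0.0569)
tilt [ 0.00633148 -0.00331508  0.07242142]
```

Red is seated: its rim rose 8 mm and sits level. Next is yellow.

send_rows([
  {"xyz":[1,-0.1,0],"twist":0},
  {"xyz":[1,-0.1,0],"twist":0},
  {"xyz":[1,-0.1,0],"twist":0},
  {"xyz":[1,-0.04,0],"twist":0},
  {"xyz":[1,0,0],"twist":0},
  {"xyz":[1,0,0.5],"twist":0},
  {"xyz":[0,0,1],"twist":0},
  {"xyz":[0,0,1],"twist":0},
  {"xyz":[0,0,1],"twist":0},
  {"xyz":[0,0,0.5],"twist":0},
  {"xyz":[0,0,0],"twist":0},
  {"xyz":[0,0,0],"twist":0},
])

```text
time_s: 11.6
ee_pos: [0.6102, -0.1901, 0.1112]
ee_rot: [-180.0, 0.2, 0.1]
wrist_force: [0.3, 0.5, -0.3]
width: 0.0854
finger_force: 0.0
```

Run:
```python
from plant import *
from h import *
s=read_state();print(s['ee_pos'],s['ee_rot'])
f=grab_frame('wrist')
W=cloud(f);hsv=cv2.cvtColor(f['img'],cv2.COLOR_RGB2HSV)
W[~((hsv[...,0]>18)&(hsv[...,0]<36)&(hsv[...,1]>90))]=np.nan
print(circ(W,(.612,-.191),.05,.066))
```

```text
[ 0.61015649 -0.19005258  0.11115542] [-1.79954132e+02  1.75449214e-01  6.60197375e-02]
((0.6126, -0.1908, 0.0284), 1882, 0.0568)
```

send_rows([
  {"xyz":[0.1,0.03,0.5],"twist":0},
  {"xyz":[0,0,0.8],"twist":0},
  {"xyz":[0,0,0.7],"twist":0},
  {"xyz":[0,0,0.4],"twist":0},
  {"xyz":[0,0,0.2],"twist":0},
  {"xyz":[0,0,0],"twist":0},
])

```text
time_s: 12.15
ee_pos: [0.6133, -0.191, 0.0469]
ee_rot: [-180.0, 0.1, 0.1]
wrist_force: [-0.2, 0.1, 0.3]
width: 0.0855
finger_force: 0.0
```

send_rows([
  {"xyz":[0,0,0],"twist":0},
  {"xyz":[0,0,0],"twist":0},
  {"xyz":[0,0,0],"twist":0},
  {"xyz":[0,0,0],"twist":0},
  {"xyz":[0,0,0],"twist":0},
  {"xyz":[0,0,0],"twist":0},
  {"xyz":[0,0,0],"twist":0},
  {"xyz":[0,0,0],"twist":0},
  {"xyz":[0,0,0],"twist":0},
  {"xyz":[0,0,0],"twist":0},
], gripper=-1, force=25)

```text
time_s: 12.98
ee_pos: [0.6142, -0.1912, 0.0488]
ee_rot: [180.0, -0.1, 0.1]
wrist_force: [-1.6, -0.5, 7.3]
width: 0.0558
finger_force: 26.4
```

send_rows([
  {"xyz":[0,0,-0.3],"twist":0},
  {"xyz":[0,0,-0.7],"twist":0},
  {"xyz":[0,0,-1],"twist":0},
  {"xyz":[0,0,-1],"twist":0},
  {"xyz":[0,0,-1],"twist":0},
  {"xyz":[0,0,-1],"twist":0},
  {"xyz":[0,0,-0.5],"twist":0},
  {"xyz":[0,0,0],"twist":0},
])

```text
time_s: 13.65
ee_pos: [0.6151, -0.1915, 0.1892]
ee_rot: [179.9, -0.3, 0.1]
wrist_force: [1.1, 0.2, -0.8]
width: 0.0558
finger_force: 26.8
```

send_rows([
  {"xyz":[-0.5,0.28,0],"twist":0},
  {"xyz":[-1,0,0],"twist":0},
  {"xyz":[-1,0,0],"twist":0},
  {"xyz":[-1,0,0],"twist":0},
  {"xyz":[-1,0,0],"twist":0},
  {"xyz":[-1,0,0.3],"twist":0},
  {"xyz":[-0.6,0,0.5],"twist":0},
  {"xyz":[0,0,0.5],"twist":0},
  {"xyz":[0,0,0.4],"twist":0},
  {"xyz":[0,0,0.3],"twist":0},
  {"xyz":[0,0,0],"twist":0},
  {"xyz":[0,0,0],"twist":0},
])

```text
time_s: 14.65
ee_pos: [0.4609, -0.198, 0.1347]
ee_rot: [-180.0, 0.1, 0.1]
wrist_force: [-0.2, -0.1, -0.3]
width: 0.0561
finger_force: 26.8
```

Run:
```python
from plant import *
from h import *
s=read_state();e=s['ee_pos'];print(e,s['ee_rot'])
f=grab_frame('wrist')
W=cloud(f);hsv=cv2.cvtColor(f['img'],cv2.COLOR_RGB2HSV)
Y=W.copy();Y[~((hsv[...,0]>18)&(hsv[...,0]<36)&(hsv[...,1]>90))]=np.nan
print(circ(Y,e,e[2]+.003,e[2]+.02),np.nanmax(Y[...,2][np.hypot(Y[...,0]-e[0],Y[...,1]-e[1])<.05])-e[2])
cv2.imwrite('pics/w6.png',f['img'][:,:,::-1])
```

```text
[ 0.46086463 -0.19801846  0.1346696 ] [-1.79973678e+02  6.22918451e-02  7.58944282e-02]
((0.4608, -0.1971, 0.03), 4067, 0.1426) 0.06920245177465711
```

View pics/w6.png

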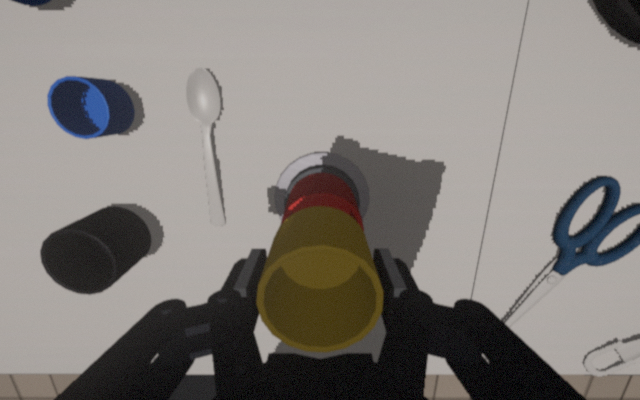

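Yellow (320,290) sits in line over red (322,205), and the measured offset is within 1 mm. Lowering.

send_rows([
  {"xyz":[0,0.02,0.2],"twist":0},
  {"xyz":[0,0,0.15],"twist":0},
  {"xyz":[0,0,0.1],"twist":0},
  {"xyz":[0,0,0.1],"twist":0},
  {"xyz":[0,0,0.1],"twist":0},
  {"xyz":[0,0,0.1],"twist":0},
  {"xyz":[0,0,0.05],"twist":0},
  {"xyz":[0,0,0.05],"twist":0},
  {"xyz":[0,0,0],"twist":0},
  {"xyz":[0,0,0],"twist":0},
])

```text
time_s: 15.53
ee_pos: [0.461, -0.1987, 0.1138]
ee_rot: [-180.0, 0.0, 0.1]
wrist_force: [-0.0, 0.2, -0.5]
width: 0.0558
finger_force: 26.8
```

send_rows([
  {"xyz":[0,0,0.05],"twist":0},
  {"xyz":[0,0,0.05],"twist":0},
  {"xyz":[0,0,0.05],"twist":0},
  {"xyz":[0,0,0],"twist":0},
  {"xyz":[0,0,0],"twist":0},
])

```text
time_s: 15.95
ee_pos: [0.4617, -0.199, 0.1121]
ee_rot: [179.9, -0.1, 0.0]
wrist_force: [-5.2, 2.0, 29.9]
width: 0.0561
finger_force: 28.9
```

send_rows([
  {"xyz":[0,0,-0.07],"twist":0},
  {"xyz":[0,0,0],"twist":0},
  {"xyz":[0,0,0],"twist":0},
  {"xyz":[0,0,0],"twist":0},
  {"xyz":[0,0,0],"twist":0},
  {"xyz":[0,0,0],"twist":0},
  {"xyz":[0,0,0],"twist":0},
  {"xyz":[0,0,0],"twist":0},
], gripper=1)

```text
time_s: 16.62
ee_pos: [0.461, -0.1987, 0.1117]
ee_rot: [-180.0, 0.0, 0.1]
wrist_force: [-0.1, -0.4, -0.2]
width: 0.0855
finger_force: 0.0
```

send_rows([
  {"xyz":[0,0,-0.3],"twist":0},
  {"xyz":[0,0,-0.7],"twist":0},
  {"xyz":[0,0,-1],"twist":0},
  {"xyz":[0,0,-1],"twist":0},
  {"xyz":[0,0,-1],"twist":0},
  {"xyz":[0,0,-1],"twist":0},
  {"xyz":[0,0,0],"twist":0},
  {"xyz":[0,0,0],"twist":0},
])

```text
time_s: 17.28
ee_pos: [0.4616, -0.199, 0.2385]
ee_rot: [179.9, -0.2, 0.1]
wrist_force: [-0.6, -0.3, -0.2]
width: 0.0855
finger_force: 0.0
```

Run:
```python
from plant import *
from h import *
s=read_state();print(s['ee_pos'],s['ee_rot'])
f=grab_frame('wrist')
W=cloud(f)
print(circ(W,(.4605,-.199),.114,.130))
m=(np.hypot(W[...,0]-.4605,W[...,1]+.199)<.04)&(W[...,2]>.115)&(W[...,2]<.128);p=W[m];A=np.c_[p[:,:2]-[.4605,-.199],np.ones(len(p))];print('tilt',np.linalg.lstsq(A,p[:,2],rcond=None)[0])
```

```text
[ 0.46164302 -0.19895062  0.23851949] [ 1.79934903e+02 -1.81990101e-01  5.40644340e-02]
((0.4598, -0.1979, 0.0282), 1044, 0.1209)
tilt [ 1.24259749e-02 -1.71378429e-05  1.20362798e-01]
```

Run:
```python
from h import *
for n in('top0','side0'):
    W=cloud(np.load(n+'.npz'))
    m=(W[...,0]>.6)&(W[...,0]<.8)&(W[...,1]>-.12)&(W[...,1]<.17)&(W[...,2]>.06)
    p=W[m]
    for lo in np.arange(.06,.26,.03):
        q=p[(p[:,2]>=lo)&(p[:,2]<lo+.03)]
        if len(q)>3: print(n,round(lo,2),len(q),q[:,:2].min(0).round(3),q[:,:2].max(0).round(3))
```

```text
top0 0.06 66 [ 0.719 -0.066] [ 0.745 -0.028]
top0 0.09 63 [ 0.716 -0.068] [ 0.737 -0.024]
top0 0.12 367 [ 0.715 -0.071] [ 0.765 -0.024]
top0 0.15 6 [ 0.735 -0.052] [ 0.742 -0.044]
side0 0.06 181 [ 0.721 -0.072] [ 0.759 -0.046]
side0 0.09 211 [ 0.717 -0.075] [ 0.764 -0.049]
side0 0.12 313 [ 0.716 -0.077] [ 0.764 -0.036]
```

send_rows([
  {"xyz":[0.8,-0.95,0],"twist":0},
  {"xyz":[0.8,-0.95,0],"twist":0},
  {"xyz":[0.8,-0.95,0],"twist":0},
  {"xyz":[0.8,-0.95,0],"twist":0},
  {"xyz":[0.8,-0.95,0],"twist":0},
  {"xyz":[0.8,-0.95,0],"twist":0},
  {"xyz":[0.8,-0.95,0],"twist":0},
  {"xyz":[0.8,-0.95,0],"twist":0},
  {"xyz":[0.5,-0.5,0],"twist":0},
  {"xyz":[0,0,0],"twist":-1},
  {"xyz":[0,0,0],"twist":-1},
  {"xyz":[0,0,0],"twist":-1},
])

```text
time_s: 18.33
ee_pos: [0.6328, 0.0046, 0.235]
ee_rot: [-180.0, 0.2, 18.4]
wrist_force: [0.6, 0.2, -0.4]
width: 0.0858
finger_force: 0.0
```

send_rows([
  {"xyz":[0,0,0.5],"twist":-1},
  {"xyz":[0,0,0.9],"twist":-1},
  {"xyz":[0,0,1],"twist":0},
  {"xyz":[0,0,1],"twist":0},
  {"xyz":[0,0,0.9],"twist":0},
  {"xyz":[0,0,0.4],"twist":0},
  {"xyz":[0,0,0],"twist":0},
  {"xyz":[0,0,0],"twist":0},
])

```text
time_s: 19.0
ee_pos: [0.6331, 0.004, 0.1189]
ee_rot: [-180.0, 0.1, 30.1]
wrist_force: [-0.3, -0.8, 0.5]
width: 0.0854
finger_force: 0.0
```

```bash
cat > m.py <<'E'
from plant import *
from h import *
import sys
def look(c,lo,hi,hue=None,r=.045):
    s=read_state();e=s['ee_pos'];f=grab_frame('wrist');W=cloud(f)
    if hue:
        hsv=cv2.cvtColor(f['img'],cv2.COLOR_RGB2HSV);W[~((hsv[...,0]>hue[0])&(hsv[...,0]<hue[1])&(hsv[...,1]>90))]=np.nan
    k=circ(W,e if c is None else c,lo,hi,r);print(e.round(4),s['ee_rot'].round(2),k)
    y=np.radians(s['ee_rot'][2]);d=np.array(k[0][:2])-e[:2]
    print('tool dx,dy units',((d@[np.cos(y),np.sin(y)])/.025).round(3),((d@[np.sin(y),-np.cos(y)])/.025).round(3))
    return f
E
python3 -c "
from m import *
f=look((.634,.0045),.042,.058,(100,130))
cv2.imwrite('pics/w7.png',f['img'][:,:,::-1])"
```

```text
[0.6331 0.004  0.1189] [-1.7996e+02  7.0000e-02  3.0070e+01] ((0.6337, 0.0049, 0.0279), 1540, 0.0488)
tool dx,dy units 0.039 -0.017
```

View pics/w7.png

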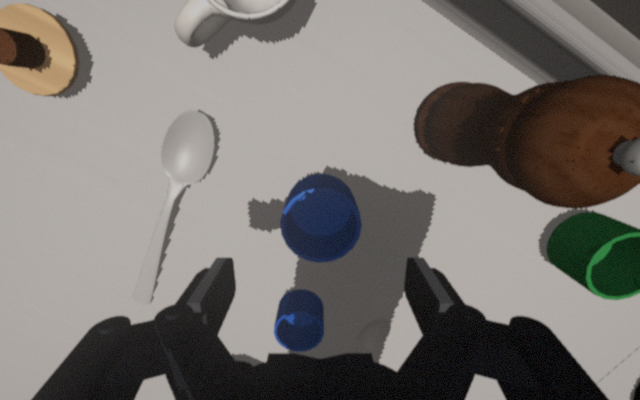

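The large blue pot (320,217) is centred, the small blue (299,320) is outside the jaws, and the mill at right is clear. Grasping.

send_rows([
  {"xyz":[0.03,-0.02,0.6],"twist":0},
  {"xyz":[0,0,1],"twist":0},
  {"xyz":[0,0,0.8],"twist":0},
  {"xyz":[0,0,0.5],"twist":0},
  {"xyz":[0,0,0.34],"twist":0},
  {"xyz":[0,0,0],"twist":0},
])

```text
time_s: 19.55
ee_pos: [0.6334, 0.0048, 0.0376]
ee_rot: [-180.0, 0.1, 30.1]
wrist_force: [0.3, -0.2, 1.0]
width: 0.0852
finger_force: 0.0
```

send_rows([
  {"xyz":[0,0,0],"twist":0},
  {"xyz":[0,0,0],"twist":0},
  {"xyz":[0,0,0],"twist":0},
  {"xyz":[0,0,0],"twist":0},
  {"xyz":[0,0,0],"twist":0},
  {"xyz":[0,0,0],"twist":0},
  {"xyz":[0,0,0],"twist":0},
  {"xyz":[0,0,0],"twist":0},
  {"xyz":[0,0,0],"twist":0},
  {"xyz":[0,0,0],"twist":0},
], gripper=-1, force=25)

```text
time_s: 20.38
ee_pos: [0.6346, 0.0049, 0.0398]
ee_rot: [179.9, -0.1, 30.1]
wrist_force: [-2.1, -0.6, 6.3]
width: 0.0542
finger_force: 27.0
```

send_rows([
  {"xyz":[0,0,-0.3],"twist":0},
  {"xyz":[0,0,-0.7],"twist":0},
  {"xyz":[0,0,-1],"twist":0},
  {"xyz":[0,0,-1],"twist":0},
  {"xyz":[0,0,-1],"twist":0},
  {"xyz":[0,0,-1],"twist":0},
  {"xyz":[0,0,-1],"twist":0},
  {"xyz":[0,0,-1],"twist":0.9},
  {"xyz":[0,0,-0.5],"twist":1},
  {"xyz":[0,0,0],"twist":1},
  {"xyz":[0,0,0],"twist":1},
  {"xyz":[0,0,0],"twist":1},
])

```text
time_s: 21.38
ee_pos: [0.6336, 0.0048, 0.227]
ee_rot: [-180.0, -0.1, 0.4]
wrist_force: [0.4, 0.9, -1.4]
width: 0.0542
finger_force: 26.7
```

send_rows([
  {"xyz":[-0.5,0.53,0],"twist":0},
  {"xyz":[-0.8,0.95,0],"twist":0},
  {"xyz":[-0.8,0.95,0],"twist":0},
  {"xyz":[-0.8,0.95,0],"twist":0},
  {"xyz":[-0.8,0.95,0],"twist":0},
  {"xyz":[-0.8,0.95,0],"twist":0},
  {"xyz":[-0.8,0.95,0],"twist":0},
  {"xyz":[-0.8,0.95,0],"twist":0},
  {"xyz":[-0.8,0.95,0],"twist":0},
  {"xyz":[0,0,0.8],"twist":0},
  {"xyz":[0,0,0.9],"twist":0},
  {"xyz":[0,0,0.4],"twist":0},
])

```text
time_s: 22.38
ee_pos: [0.4623, -0.2008, 0.1723]
ee_rot: [-180.0, 0.0, 0.6]
wrist_force: [-0.8, -0.2, -1.5]
width: 0.0543
finger_force: 26.7
```

send_rows([
  {"xyz":[0,0,0],"twist":0},
  {"xyz":[0,0,0],"twist":0},
])

```text
time_s: 22.55
ee_pos: [0.4634, -0.2003, 0.1737]
ee_rot: [-180.0, 0.0, 0.7]
wrist_force: [-0.6, -0.4, -0.9]
width: 0.0542
finger_force: 26.7
```

```bash
python3 -c "
from m import *
e=read_state()['ee_pos']
f=look(None,e[2]+.004,e[2]+.02,(100,130))
cv2.imwrite('pics/w8.png',f['img'][:,:,::-1])"
```

```text
[ 0.4634 -0.2003  0.1737] [-1.7998e+02  2.0000e-02  6.7000e-01] ((0.4622, -0.1996, 0.0285), 4112, 0.1827)
tool dx,dy units -0.05 -0.03
```

View pics/w8.png

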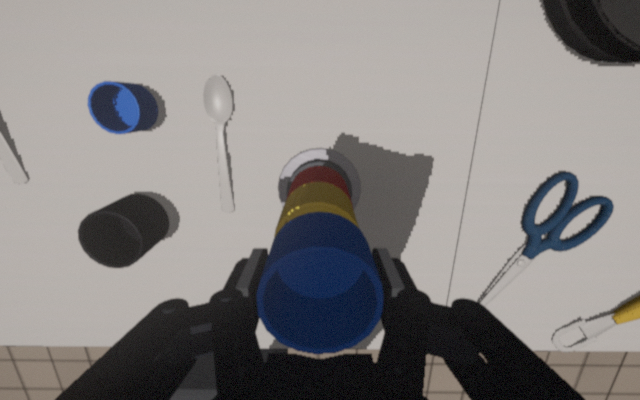

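Blue (320,290) is held upright over the tower. I'll shift about 2 mm and lower.

send_rows([
  {"xyz":[-0.08,-0.06,0.2],"twist":0.1},
  {"xyz":[0,0,0.15],"twist":0},
  {"xyz":[0,0,0.1],"twist":0},
  {"xyz":[0,0,0.1],"twist":0},
  {"xyz":[0,0,0.1],"twist":0},
  {"xyz":[0,0,0.1],"twist":0},
  {"xyz":[0,0,0],"twist":0},
  {"xyz":[0,0,0],"twist":0},
])

```text
time_s: 23.27
ee_pos: [0.4615, -0.1989, 0.1544]
ee_rot: [-180.0, 0.0, 0.1]
wrist_force: [0.4, 0.0, -0.6]
width: 0.0544
finger_force: 26.7
```

send_rows([
  {"xyz":[0,0,0.05],"twist":0},
  {"xyz":[0,0,0.05],"twist":0},
  {"xyz":[0,0,0],"twist":0},
  {"xyz":[0,0,0],"twist":0},
])

```text
time_s: 23.6
ee_pos: [0.4615, -0.1989, 0.152]
ee_rot: [-180.0, 0.0, 0.1]
wrist_force: [-0.1, 0.2, -0.2]
width: 0.0544
finger_force: 26.7
```

send_rows([
  {"xyz":[0,0,0.05],"twist":0},
  {"xyz":[0,0,0.05],"twist":0},
  {"xyz":[0,0,0],"twist":0},
  {"xyz":[0,0,0],"twist":0},
])

```text
time_s: 23.93
ee_pos: [0.4623, -0.1992, 0.1514]
ee_rot: [179.9, -0.1, 0.1]
wrist_force: [-4.9, 2.2, 23.2]
width: 0.0541
finger_force: 28.6
```

Seated. Releasing and checking it.

send_rows([
  {"xyz":[0,0,-0.07],"twist":0},
  {"xyz":[0,0,0],"twist":0},
  {"xyz":[0,0,0],"twist":0},
  {"xyz":[0,0,0],"twist":0},
  {"xyz":[0,0,0],"twist":0},
  {"xyz":[0,0,0],"twist":0},
  {"xyz":[0,0,0],"twist":0},
  {"xyz":[0,0,0],"twist":0},
], gripper=1)

```text
time_s: 24.6
ee_pos: [0.4615, -0.1989, 0.1512]
ee_rot: [-180.0, 0.0, 0.1]
wrist_force: [0.9, 1.0, 0.5]
width: 0.0853
finger_force: 0.0
```

send_rows([
  {"xyz":[0,0,-0.3],"twist":0},
  {"xyz":[0,0,-0.7],"twist":0},
  {"xyz":[0,0,-1],"twist":0},
  {"xyz":[0,0,-1],"twist":0},
  {"xyz":[0,0,-1],"twist":0},
  {"xyz":[0,0,-0.7],"twist":0},
  {"xyz":[0,0,0],"twist":0},
  {"xyz":[0,0,0],"twist":0},
])

```text
time_s: 25.27
ee_pos: [0.4619, -0.1991, 0.2701]
ee_rot: [180.0, -0.1, 0.1]
wrist_force: [-0.0, -0.6, 0.1]
width: 0.0856
finger_force: 0.0
```

```bash
python3 -c "
from m import *
f=look((.4605,-.199),.154,.170)
W=cloud(f)
m=(np.hypot(W[...,0]-.4605,W[...,1]+.199)<.04)&(W[...,2]>.155)&(W[...,2]<.168);p=W[m];A=np.c_[p[:,:2]-[.4605,-.199],np.ones(len(p))];print('tilt',np.linalg.lstsq(A,p[:,2],rcond=None)[0])"
```

```text
[ 0.4619 -0.1991  0.2701] [ 1.7995e+02 -1.3000e-01  6.0000e-02] ((0.4606, -0.198, 0.0281), 1124, 0.1609)
tool dx,dy units -0.052 -0.044
tilt [0.01269367 0.000714   0.16032735]
```

send_rows([
  {"xyz":[0.5,-0.9,0],"twist":0},
  {"xyz":[0.5,-1,0],"twist":0},
  {"xyz":[0.5,-1,0],"twist":0},
  {"xyz":[0.5,-1,0],"twist":0},
  {"xyz":[0.5,-1,0],"twist":0},
  {"xyz":[0.5,-1,0],"twist":0},
  {"xyz":[0.5,-1,0],"twist":0},
  {"xyz":[0.5,-1,0],"twist":0},
  {"xyz":[0.5,-1,0],"twist":0},
  {"xyz":[0.5,-1,0],"twist":0},
  {"xyz":[0.5,-1,0],"twist":0},
  {"xyz":[0.5,-1,0],"twist":0},
], gripper=-0.1)

```text
time_s: 26.32
ee_pos: [0.6111, 0.0998, 0.2674]
ee_rot: [180.0, 0.1, 0.1]
wrist_force: [0.3, 0.2, 0.6]
width: 0.0387
finger_force: 0.0
```

send_rows([
  {"xyz":[0.5,-1,0],"twist":0},
  {"xyz":[0.4,-1,0],"twist":0},
  {"xyz":[0,-1,0],"twist":0},
  {"xyz":[0,-1,0.3],"twist":0},
  {"xyz":[0,-1,0.8],"twist":0},
  {"xyz":[0,-0.2,1],"twist":0},
  {"xyz":[0,0,1],"twist":0},
  {"xyz":[0,0,1],"twist":0},
  {"xyz":[0,0,1],"twist":0},
  {"xyz":[0,0,0.5],"twist":0},
  {"xyz":[0,0,0],"twist":0},
  {"xyz":[0,0,0],"twist":0},
])

```text
time_s: 27.32
ee_pos: [0.6333, 0.2286, 0.1282]
ee_rot: [180.0, 0.1, 0.1]
wrist_force: [0.4, -0.1, 0.4]
width: 0.039
finger_force: 0.0
```

```bash
python3 -c "
from m import *
f=look((.634,.229),.009,.02)
look((.634,.229),.03,.045,r=.02)
cv2.imwrite('pics/w9.png',f['img'][:,:,::-1])"
```

```text
[0.6333 0.2286 0.1282] [1.7997e+02 9.0000e-02 6.0000e-02] ((0.634, 0.2298, 0.0285), 2762, 0.0143)
tool dx,dy units 0.028 -0.049
[0.634  0.2289 0.1295] [-1.7998e+02 -3.0000e-02  5.0000e-02] ((0.634, 0.2298, 0.011), 616, 0.0361)
tool dx,dy units -0.001 -0.037
```

View pics/w9.png

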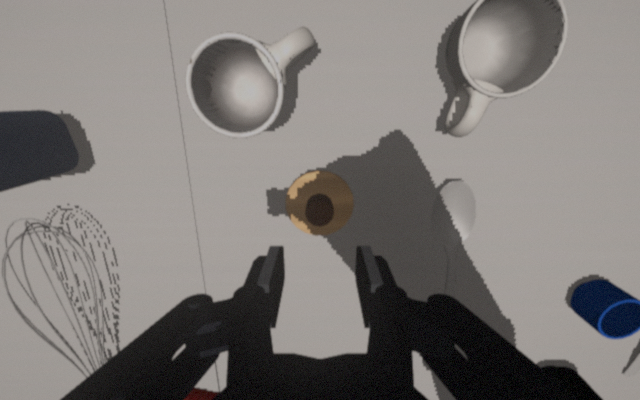

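The lid knob (320,207) is centred between the jaws and the cups are well clear. Descending.

send_rows([
  {"xyz":[0.01,-0.04,0.6],"twist":0},
  {"xyz":[0,0,1],"twist":0},
  {"xyz":[0,0,0.8],"twist":0},
  {"xyz":[0,0,0.5],"twist":0},
  {"xyz":[0,0,0.3],"twist":0},
  {"xyz":[0,0,0.18],"twist":0},
  {"xyz":[0,0,0],"twist":0},
  {"xyz":[0,0,0],"twist":0},
])

```text
time_s: 28.08
ee_pos: [0.6344, 0.23, 0.0453]
ee_rot: [-180.0, -0.1, 0.1]
wrist_force: [-0.5, -0.3, -0.3]
width: 0.0382
finger_force: 0.0
```

send_rows([
  {"xyz":[0,0,0],"twist":0},
  {"xyz":[0,0,0],"twist":0},
  {"xyz":[0,0,0],"twist":0},
  {"xyz":[0,0,0],"twist":0},
  {"xyz":[0,0,0],"twist":0},
  {"xyz":[0,0,0],"twist":0},
  {"xyz":[0,0,0],"twist":0},
  {"xyz":[0,0,0],"twist":0},
], gripper=-1, force=30)

```text
time_s: 28.75
ee_pos: [0.6345, 0.23, 0.0455]
ee_rot: [-180.0, -0.1, 0.1]
wrist_force: [-0.2, -0.4, 6.3]
width: 0.0203
finger_force: 29.3
```

send_rows([
  {"xyz":[0,0,-0.3],"twist":0},
  {"xyz":[0,0,-0.7],"twist":0},
  {"xyz":[0,0,-1],"twist":0},
  {"xyz":[0,0,-1],"twist":0},
  {"xyz":[0,0,-1],"twist":0},
  {"xyz":[0,0,-1],"twist":0},
  {"xyz":[0,0,-1],"twist":0},
  {"xyz":[0,0,-1],"twist":0},
  {"xyz":[0,0,-1],"twist":0},
  {"xyz":[0,0,-0.6],"twist":0},
  {"xyz":[0,0,0],"twist":0},
])

```text
time_s: 29.67
ee_pos: [0.6351, 0.2303, 0.2639]
ee_rot: [-179.9, -0.3, 0.0]
wrist_force: [0.1, 0.2, -0.5]
width: 0.0205
finger_force: 29.4
```

send_rows([
  {"xyz":[-0.5,0.6,0],"twist":0},
  {"xyz":[-0.5,1,0],"twist":0},
  {"xyz":[-0.5,1,0],"twist":0},
  {"xyz":[-0.5,1,0],"twist":0},
  {"xyz":[-0.5,1,0],"twist":0},
  {"xyz":[-0.5,1,0],"twist":0},
  {"xyz":[-0.5,1,0],"twist":0},
  {"xyz":[-0.5,1,0],"twist":0},
  {"xyz":[-0.5,1,0],"twist":0},
  {"xyz":[-0.5,1,0],"twist":0},
  {"xyz":[-0.5,1,0],"twist":0},
  {"xyz":[-0.5,1,0],"twist":0},
])

```text
time_s: 30.67
ee_pos: [0.4828, -0.0616, 0.2588]
ee_rot: [-180.0, 0.1, 0.1]
wrist_force: [0.3, -0.5, -0.7]
width: 0.0206
finger_force: 29.4
```

send_rows([
  {"xyz":[-0.5,1,0],"twist":0},
  {"xyz":[-0.5,1,0],"twist":0},
  {"xyz":[0,1,0],"twist":0},
  {"xyz":[0,1,0],"twist":0},
  {"xyz":[0,1,0],"twist":0},
  {"xyz":[0,0.5,0.2],"twist":0},
  {"xyz":[0,0,0.6],"twist":0},
  {"xyz":[0,0,0.6],"twist":0},
  {"xyz":[0,0,0.4],"twist":0},
  {"xyz":[0,0,0],"twist":0},
  {"xyz":[0,0,0],"twist":0},
])

```text
time_s: 31.58
ee_pos: [0.4589, -0.1974, 0.2136]
ee_rot: [-179.9, 0.1, 0.1]
wrist_force: [-0.1, -0.1, -0.7]
width: 0.0206
finger_force: 29.5
```

```bash
python3 -c "
from m import *
e=read_state()['ee_pos']
f=look(None,e[2]-.037,e[2]-.026)
cv2.imwrite('pics/w10.png',f['img'][:,:,::-1])"
```

```text
[ 0.4589 -0.1974  0.2136] [-1.7995e+02  1.0000e-01  9.0000e-02] ((0.4583, -0.1961, 0.0286), 3428, 0.1824)
tool dx,dy units -0.022 -0.05
```

View pics/w10.png

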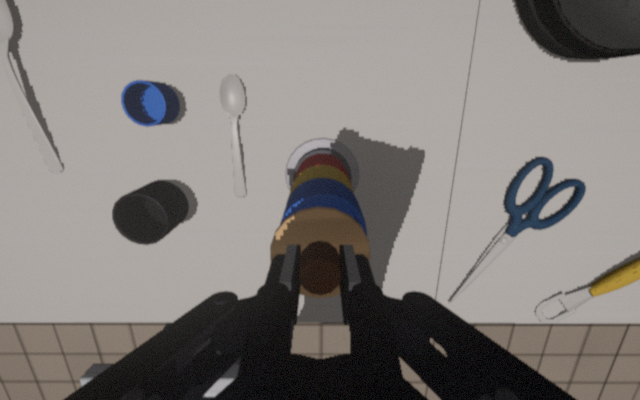

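The lid (320,250) is level, about 2 mm off the tower axis. I'll correct and lower.

send_rows([
  {"xyz":[0.09,0.07,0.1],"twist":0},
  {"xyz":[0,0,0.1],"twist":0},
  {"xyz":[0,0,0.1],"twist":0},
  {"xyz":[0,0,0.1],"twist":0},
  {"xyz":[0,0,0.1],"twist":0},
  {"xyz":[0,0,0.05],"twist":0},
  {"xyz":[0,0,0.05],"twist":0},
  {"xyz":[0,0,0],"twist":0},
  {"xyz":[0,0,0],"twist":0},
])

```text
time_s: 32.38
ee_pos: [0.4615, -0.1997, 0.1993]
ee_rot: [-180.0, 0.0, 0.1]
wrist_force: [-0.2, 0.5, -1.4]
width: 0.0206
finger_force: 29.5
```

send_rows([
  {"xyz":[0,0,0.05],"twist":0},
  {"xyz":[0,0,0],"twist":0},
  {"xyz":[0,0,0],"twist":0},
])

```text
time_s: 32.63
ee_pos: [0.4615, -0.1997, 0.198]
ee_rot: [-180.0, 0.0, 0.1]
wrist_force: [-0.1, 0.0, -0.3]
width: 0.0209
finger_force: 29.5
```

send_rows([
  {"xyz":[0,0,0.05],"twist":0},
  {"xyz":[0,0,0.05],"twist":0},
  {"xyz":[0,0,0],"twist":0},
  {"xyz":[0,0,0],"twist":0},
])

```text
time_s: 32.97
ee_pos: [0.4626, -0.2001, 0.1973]
ee_rot: [179.9, -0.2, 0.1]
wrist_force: [-3.1, 0.5, 18.6]
width: 0.0204
finger_force: 31.2
```

Seated at the expected height. Releasing with a partial opening and lifting.

send_rows([
  {"xyz":[0,0,-0.07],"twist":0},
  {"xyz":[0,0,0],"twist":0},
  {"xyz":[0,0,0],"twist":0},
  {"xyz":[0,0,0],"twist":0},
  {"xyz":[0,0,0],"twist":0},
  {"xyz":[0,0,0],"twist":0},
], gripper=0.1)

```text
time_s: 33.47
ee_pos: [0.4615, -0.1997, 0.1971]
ee_rot: [-180.0, 0.0, 0.1]
wrist_force: [-0.3, 0.1, -0.4]
width: 0.0467
finger_force: 0.0
```

send_rows([
  {"xyz":[0,0,-0.3],"twist":0},
  {"xyz":[0,0,-0.7],"twist":0},
  {"xyz":[0,0,-1],"twist":0},
  {"xyz":[0,0,-1],"twist":0},
  {"xyz":[0,0,-0.8],"twist":0},
  {"xyz":[0,0,0],"twist":0},
  {"xyz":[0,0,0],"twist":0},
])

```text
time_s: 34.05
ee_pos: [0.462, -0.1999, 0.2936]
ee_rot: [179.9, -0.1, 0.1]
wrist_force: [-0.4, -0.7, -0.3]
width: 0.0471
finger_force: 0.0
```

```bash
python3 -c "
from m import *
f=look((.4605,-.199),.160,.172)
W=cloud(f)
print(circ(W,(.4605,-.199),.182,.2))
m=(np.hypot(W[...,0]-.4605,W[...,1]+.199)<.035)&(W[...,2]>.160)&(W[...,2]<.172);p=W[m];A=np.c_[p[:,:2]-[.4605,-.199],np.ones(len(p))];print('tilt',np.linalg.lstsq(A,p[:,2],rcond=None)[0])
cv2.imwrite('pics/s2.png',grab_frame('side')['img'][:,:,::-1])"
```

```text
[ 0.462  -0.1999  0.2936] [ 1.7995e+02 -1.4000e-01  5.0000e-02] ((0.461, -0.1987, 0.0285), 2507, 0.1664)
tool dx,dy units -0.04 -0.049
((0.4615, -0.1987, 0.0108), 551, 0.188)
tilt [-0.00126173 -0.00106604  0.16635648]
```

View pics/s2.png

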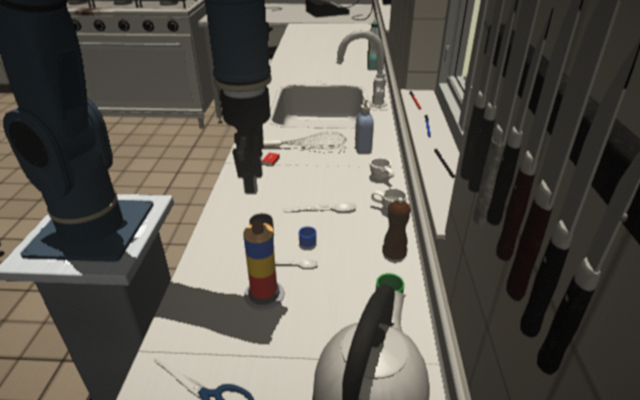

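The tower stands upright on the base at (262,255), with the lid at full height and level. The gripper is clear and the bystanders are undisturbed.

```bash
python3 -c "
from plant import *
print(job_done())"
```

```text
the job is handed in; nothing more can be done
None
```

The tower is built on its base in the order asked (red, yellow, blue, lid), each piece seated and upright, and I handed the job in at about 34 s; `job_done` returned no verdict.

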